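# Stir the nutmegs and candlenuts together in the mortar

### The job

The mortar holds nutmegs on one side of the line between its two blue ears and candlenuts on the other. Pick up the pestle by its handle and stir the nuts with it until both kinds lie on both sides of that line, keeping every nut in the mortar and your fingers off the nuts. Then stand the pestle upright on its coaster again, let go, and leave the other things where they are.

Things in the scene. Friction and masses are not known exactly. Their poses are not given: they have to be found in the camera images.
- mortar: White ceramic mortar, blue rim, fixed. Rim 192 across outside, 172 inside, 58 above its origin (blue bead to 62); inner floor flat, radius about 71, 12 above its origin; wall flares outward. Two blue ears (26 x 34 x 18) stick out of the rim on its +x and -x axes, out to 115 from the centre: the line between the ears is its x axis. Origin: centre of the underside.
- mortar_floor (a point): centre of the mortar's inner floor
- pestle: White porcelain pestle with a blue band round the top, 130 long, 200 g, standing upright on its coaster. Flat foot 27 across, head 29 across up to 28 above the foot, blue non-slip silicone sleeve 25 across from 45 to 111 above the foot (grip here), top knob 28 across from 118 to 124. Origin: centre of the foot; z runs along it up to the top.
- coaster: Round dark wooden coaster, fixed, 110 across, 8 thick; origin at the centre of its underside, so its top is 8 above.
- nutmeg1: Dark brown nutmeg, egg-shaped, 28 x 25 x 25, 11 g, in the mortar; origin at its centre.
- nutmeg2: Dark brown nutmeg, egg-shaped, 28 x 25 x 25, 11 g, in the mortar; origin at its centre.
- nutmeg3: Dark brown nutmeg, egg-shaped, 28 x 25 x 25, 11 g, in the mortar; origin at its centre.
- candlenut1: Pale cream candlenut, egg-shaped, 28 x 25 x 25, 11 g, in the mortar; origin at its centre.
- candlenut2: Pale cream candlenut, egg-shaped, 28 x 25 x 25, 11 g, in the mortar; origin at its centre.
- candlenut3: Pale cream candlenut, egg-shaped, 28 x 25 x 25, 11 g, in the mortar; origin at its centre.
- tub: Bystander, to be left alone: clear pale plastic tub with a red lid, 108 x 108 x 74 high; origin at the centre of its underside.
- whisk: Bystander, to be left alone: stainless whisk lying on its side, 200 long, 44 thick, its length along its x axis; origin at the centre of its underside.
- jar: Bystander, to be left alone: amber glass jar with a yellow cap, 68 across, 95 high; origin at the centre of its underside.
- cup: Bystander, to be left alone: small blue cup, 68 across, 60 high; origin at the centre of its underside.
- tin: Bystander, to be left alone: steel tin with a green band, 70 across, 85 high; origin at the centre of its underside.

How it is judged:
On the way, in this order (a step that is already met when the one before it is completed fails the run):
1. the foot of the pestle is down among the nuts in the mortar (less than 20 mm above the inner floor) (horizontal distance between pestle and mortar_floor below 0.07 m and z of pestle in the frame of mortar below 0.032 m), for 0.1 s.
2. with the pestle still in the mortar, at least one nutmeg and one candlenut lie on each side of the line between the ears (by their centres) (all of step 1 and y of any of nutmeg1, nutmeg2, nutmeg3 in the frame of mortar above 0 m and y of any of nutmeg1, nutmeg2, nutmeg3 in the frame of mortar below 0 m and y of any of candlenut1, candlenut2, candlenut3 in the frame of mortar above 0 m and y of any of candlenut1, candlenut2, candlenut3 in the frame of mortar below 0 m), for 0.2 s.
At the end, for the whole second after the job is handed in: At least one nutmeg and one candlenut lie on each side of the line between the mortar's ears (by their centres), all six nuts lie at rest in the mortar below its rim, and the pestle stands at rest upright (within 0.1 rad) on the coaster, its foot within 42 mm of the coaster's centre (y of any of nutmeg1, nutmeg2, nutmeg3 in the frame of mortar above 0 m and y of any of nutmeg1, nutmeg2, nutmeg3 in the frame of mortar below 0 m and y of any of candlenut1, candlenut2, candlenut3 in the frame of mortar above 0 m and y of any of candlenut1, candlenut2, candlenut3 in the frame of mortar below 0 m and horizontal distance between each of nutmeg1, nutmeg2, nutmeg3, candlenut1, candlenut2, candlenut3 and mortar_floor below 0.085 m and z of each of nutmeg1, nutmeg2, nutmeg3, candlenut1, candlenut2, candlenut3 in the frame of mortar below 0.058 m and linear speed of each of nutmeg1, nutmeg2, nutmeg3, candlenut1, candlenut2, candlenut3 below 0.05 m/s and horizontal distance between pestle and coaster below 0.042 m and angle between pestle's own z axis and vertical below 0.1 rad and z of pestle in the frame of coaster below 0.014 m and linear speed of pestle below 0.03 m/s); the robot touches nothing.
It fails at once if the fingers touch a nut (contact force between the fingers and nutmeg1 above 0.3 N or contact force between the fingers and nutmeg2 above 0.3 N or contact force between the fingers and nutmeg3 above 0.3 N or contact force between the fingers and candlenut1 above 0.3 N or contact force between the fingers and candlenut2 above 0.3 N or contact force between the fingers and candlenut3 above 0.3 N).
It fails at once if a bystander is moved by more than 40 mm (distance of any of tub, whisk, jar, cup, tin from where it was at the start of the episode above 0.04 m).
It also fails if it takes over 72 s, if anything falls off the work surface, if the arm or the gripper's body presses on something with over 40 N, if the wrist force passes 120 N, or if a joint passes its speed limit or range.

### The arm

A 7-joint arm with a two-finger parallel gripper is mounted at the origin on the work surface. World frame = base frame: x ahead of the robot, y to its left, z up, the work surface at z = 0. Lengths are in m, angles in rad, forces in N, time in s.
With the tool pointing down it reaches from about 0.4 to 0.85 m from the base axis. Payload 10.4 kg.
Tool frame: the origin (TCP) lies midway between the tips of the shut fingers; the grasp point (between the pads) lies 19 mm behind it; z points along the fingers, y is the line along which they close (so a half turn about z gives the same grasp; the last joint's range is limited). The gripper opens to 87 mm and grips with 3 to 60 N. Pads are 19 mm wide; open, the fingers measure 117 mm over their backs; the gripper's body (75 mm by 190 mm) begins 51 mm behind the grasp point.
Start: joints at [1.256, 0.332, -0.065, 1.46, 0.022, 1.35, -0.088], TCP at [0.18, -0.599, 0.187] pointing down, gripper open.
Joint ranges: [-2.6, 2.6], [-0.5, 2.12], [-1.47, 1.34], [0.16, 2.42], [-1.27, 4.41], [0.06, 2.06], [-2.6, 2.6]. Speed limits (rad/s): [2.22, 2.22, 2.79, 2.79, 3.14, 3.14, 3.14].

### API

Orientations are given as [roll, pitch, yaw] about the fixed x, y, z axes, in that order (R = Rz(yaw) Ry(pitch) Rx(roll)).
In Python, from cell import get_obs, grab_frame, finish_job, find_in gives the robot as it stands.
- The arm moves only by the tool servo_tool, never from a script. Its argument "increments" is a list of rows, each an object of numbers: "dx", "dy", "dz": the shift along the tool's x, y, z in units of 30 mm (1.0 is 30 mm); "yaw": the turn about the tool's z in units of 8 degrees (1.0 is 8 degrees); "gripper": the finger opening in mm, from 0 to 87. A call has exactly 5 rows; each row is the pose to reach, as a shift and turn from the pose commanded when the call began, along the tool's axes at that moment; what a row does not reach only later rows make up. A row lasts 1/10 s, in which the tool goes at most 50 mm and 8.59 degrees, less where a joint would pass 70% of its speed; a pose out of reach is approached as far as the arm can. A call with a gripper value outside its range is refused whole. The fingers move at their own pace and stop on an object; the grip force is fixed at half the most. Time passes only in rows, so rows that repeat a pose let the fingers close, or fill a call up. It gives the time, the measured TCP pose, the force, the opening and the grip force at its end, in the units of the state.
- get_obs(): the state, without advancing time (a new reading comes with each control period).
- grab_frame(name): name is "scene" or "top" or "wrist"; returns a dict with "img" (420x560x3 uint8, red, green, blue), "mtx" (3x3 intrinsics, pixels), "extrinsics" (4x4, takes a point from camera to world coordinates). Camera axes: x right, y down, z forward; pixel columns grow to the right and rows downward; lengths in m; the calibration is good to about 2 mm. A picture is of the moment at which its call begins. There is no depth.
- finish_job(): hands the job in; it is judged then, once.
Trained networks look in a picture, given as the dict that the camera call returned (one of the last four; its "shot" number tells which), for a name from the list of things; names that differ only in an ending like _2 or _b are one class to them, and where a whole thing is asked for, a point or a joint stands for the part that bears it (a point fixed in the world has none). Each returns a list of dicts, best first, with "conf" (0 to 1); they miss things now and then, are a little off and sometimes report something else, mostly with a low value. They report only what shows in the picture. A call takes as long as a camera call.
- find_in(picture, thing): "rect" ([left, top, right, bottom] in pixels, round what is visible of it).
The state is a dict: "time_s": time; "joint_positions": joint angles; "joint_velocities": joint speeds; "joint_torque": joint torques, N m; "position": TCP position; "orientation": TCP orientation; "ft_force": force on the tool from outside, world axes, zero at the start; "ft_torque": the same for the moment, N m; "width": finger opening in m; "gripper_force": force on a finger pad.
Only numpy, scipy, OpenCV 4.12 (cv2) and the standard library are available. Lean on these libraries where they do the work, as an engineer would, in place of code of your own. Each camera call takes 0.05 s, during which the arm holds its last target. There are 200 camera calls.

## Working session

There is one attempt and no reset: what is moved stays moved. The work goes in short steps, Python scripts to look and compute and a tool call to move; the robot and the scene stay as the last step left them, time stands still between calls to the robot, and variables do not carry over. Pictures are saved under pics/ and viewed, at most 10 in all, crops included, and the job is handed in when it is done.

Besides the shell and the picture viewer there is one more tool, called after "Emit:" by a JSON object that holds its "op" and its "data", one argument or row to a line. servo_tool: Moves the arm, as the interface text tells. Its arguments: {"type":"object","properties":{"increments":{"type":"array","items":{"type":"object","properties":{"dx":{"type":"number"},"dy":{"type":"number"},"dz":{"type":"number"},"yaw":{"type":"number"},"gripper":{"type":"number"}}}}},"required":["increments"]}

```bash
mkdir -p pics && cat > h.py <<'E'
import numpy as np,cv2
from cell import *
def ray(f,u,v,z):
    K=np.array(f["mtx"]);T=np.array(f["extrinsics"])
    d=T[:3,:3]@np.linalg.solve(K,[u,v,1.]);o=T[:3,3]
    return o+d*(z-o[2])/d[2]
def proj(f,p):
    K=np.array(f["mtx"]);T=np.array(f["extrinsics"])
    c=K@(T[:3,:3].T@(np.asarray(p,float)-T[:3,3]));return c[:2]/c[2]
def save(f,n): cv2.imwrite(f"pics/{n}.png",np.ascontiguousarray(f["img"][:,:,::-1]))
E
python3 - <<'E'
from h import *
o=get_obs();print(o["position"],o["orientation"],o["width"],o["time_s"])
fs={n:grab_frame(n) for n in("top","scene")}
for n,f in fs.items():
    save(f,n);print(n,np.round(np.array(f["extrinsics"]),3).tolist())
    for t in "mortar pestle coaster nutmeg1 candlenut1 tub whisk jar cup tin".split():
        for d in find_in(f,t)[:4 if 'nut' in t else 1]:
            r=d["rect"];print(t,round(d["conf"],2),np.round(r),np.round(ray(f,(r[0]+r[2])/2,(r[1]+r[3])/2,0.02),3))
cv2.imwrite("pics/both.png",cv2.resize(np.hstack([fs[n]["img"][:,:,::-1] for n in fs]),None,fx=.714,fy=.714))
E
```

```text
[ 0.17968235 -0.5981541   0.1858487 ] [-3.14016886e+00  9.16226808e-05  2.91897453e-01] 0.08735766522740465 0.0
top [[-0.018, -0.981, 0.194, 0.366], [-1.0, 0.017, -0.008, 0.001], [0.004, -0.194, -0.981, 1.074], [0.0, 0.0, 0.0, 1.0]]
mortar 0.91 [326. 192. 409. 291.] [ 0.493 -0.215  0.02 ]
pestle 0.55 [165. 219. 189. 241.] [0.53  0.241 0.02 ]
coaster 0.64 [164. 215. 214. 258.] [0.513 0.213 0.02 ]
nutmeg1 0.59 [336. 232. 345. 241.] [ 0.507 -0.151  0.02 ]
candlenut1 0.57 [372. 218. 380. 229.] [ 0.536 -0.239  0.02 ]
candlenut1 0.47 [370. 256. 380. 266.] [ 0.447 -0.23   0.02 ]
candlenut1 0.46 [325. 191. 409. 290.] [ 0.495 -0.215  0.02 ]
candlenut1 0.35 [342. 222. 358. 224.] [ 0.54  -0.175  0.02 ]
tub 0.58 [344. 218. 353. 222.] [ 0.547 -0.173  0.02 ]
whisk 0.92 [232. 114. 250. 190.] [0.723 0.087 0.02 ]
jar 0.71 [442. 232. 489. 264.] [ 0.474 -0.45   0.02 ]
cup 0.7 [260. 266. 294. 291.] [0.409 0.003 0.02 ]
tin 0.76 [ 77. 234. 120. 268.] [0.482 0.427 0.02 ]
scene [[0.713, 0.602, -0.359, 1.037], [0.701, -0.623, 0.347, -0.463], [-0.015, -0.499, -0.866, 1.184], [0.0, 0.0, 0.0, 1.0]]
mortar 0.67 [162. 202. 239. 278.] [ 0.483 -0.194  0.02 ]
pestle 0.53 [315. 125. 331. 159.] [0.498 0.252 0.02 ]
coaster 0.78 [299. 141. 338. 174.] [0.525 0.204 0.02 ]
nutmeg1 0.64 [160. 203. 238. 278.] [ 0.48  -0.197  0.02 ]
nutmeg1 0.58 [218. 241. 230. 254.] [ 0.54  -0.166  0.02 ]
nutmeg1 0.48 [196. 220. 204. 231.] [ 0.45  -0.167  0.02 ]
candlenut1 0.41 [175. 237. 186. 248.] [ 0.451 -0.234  0.02 ]
tub 0.73 [250. 265. 319. 328.] [ 0.739 -0.154  0.02 ]
whisk 0.86 [317. 202. 374. 261.] [0.73  0.079 0.02 ]
jar 0.88 [ 99. 276. 140. 318.] [ 0.458 -0.429  0.02 ]
cup 0.76 [221. 158. 245. 187.] [0.393 0.004 0.02 ]
tin 0.8 [347.  82. 374. 117.] [0.473 0.446 0.02 ]
```

```bash
python3 - <<'E'
import cv2,numpy as np
a=cv2.imread("pics/top.png")[180:300,150:420];cv2.imwrite("pics/v1.png",cv2.resize(a,(800,356),interpolation=cv2.INTER_CUBIC))
E
```

```text
(no output)
```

View pics/v1.png

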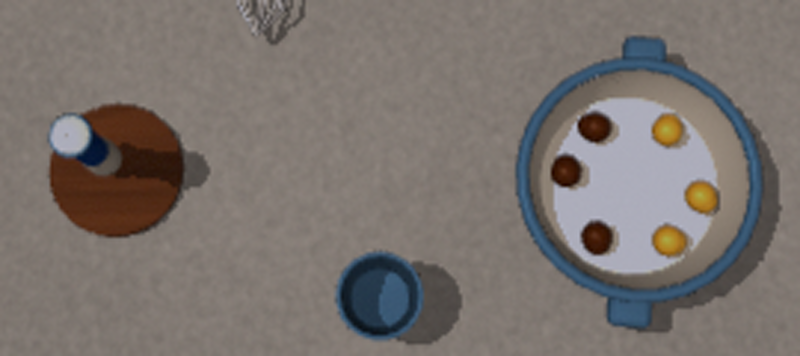

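View pics/both.png

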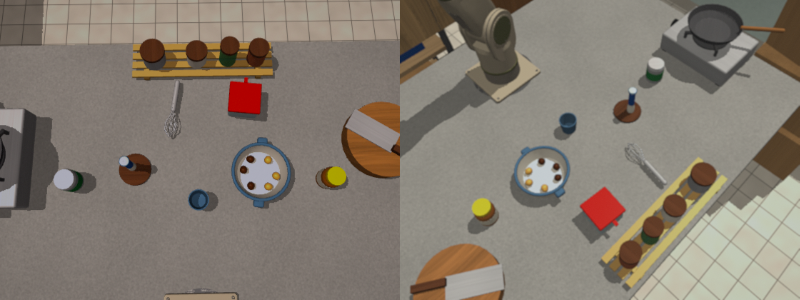

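The top view shows the pestle at about crop px (71,135) at its top and (105,162) at its foot. The mortar is centred at (640,180) with ears at (644,48) and (629,313). The nutmegs are on the left (+y) at (595,127), (566,171) and (597,238), and the candlenuts on the right at (668,130), (701,196) and (669,240).

```bash
cat > m.py <<'E'
from h import *
f=grab_frame("top")
C=lambda u,v,z:ray(f,150+(u+.5)/2.963-.5,180+(v+.5)/2.963-.5,z)
for n,u,v,z in [("top",71,135,.138),("coaster",117,170,.008),("mortar",640,180,.06),("ear+",644,48,.05),("ear-",629,313,.05),("n",595,127,.0245),("n",566,171,.0245),("n",597,238,.0245),("c",668,130,.0245),("c",701,196,.0245),("c",669,240,.0245),("cup",380,295,.06)]:print(n,np.round(C(u,v,z),4))
# refine rim by blue colour
hsv=cv2.cvtColor(f["img"],cv2.COLOR_RGB2HSV)
m=cv2.inRange(hsv,(95,90,50),(125,255,255));m[:,:315]=0;m[:,420:]=0;m[:180]=0;m[300:]=0
ys,xs=np.nonzero(m);P=np.array([ray(f,x,y,.06)[:2] for x,y in zip(xs,ys)])
from scipy.optimize import least_squares
s=least_squares(lambda q:np.hypot(*(P-q[:2]).T)-.091,[.49,-.2],loss="soft_l1",f_scale=.003).x
d=P-s;e=d[np.hypot(*d.T)>.101];a=e[e[:,0]>0].mean(0);b=e[e[:,0]<0].mean(0)
print("rim",s,"ears",a+s,b+s,"dir",np.arctan2(*(a-b)[::-1]),len(e))
s0=grab_frame("scene")
r=max(find_in(s0,"pestle"),key=lambda d:d["conf"])["rect"];print(r)
for xy in [(.515,.232),(.52,.235),(.51,.23)]:print(xy,proj(s0,[*xy,.138]),proj(s0,[*xy,.008]),proj(f,[*xy,.138]))
E
python3 m.py
```

```text
top [0.5218 0.2222 0.138 ]
coaster [0.5137 0.2145 0.008 ]
mortar [ 0.4914 -0.2032  0.06  ]
ear+ [ 0.599  -0.2144  0.05  ]
ear- [ 0.3896 -0.1909  0.05  ]
n [ 0.5397 -0.1761  0.0245]
n [ 0.5041 -0.1509  0.0245]
n [ 0.4498 -0.1733  0.0245]
c [ 0.5362 -0.2354  0.0245]
c [ 0.4819 -0.2587  0.0245]
c [ 0.4471 -0.2308  0.0245]
cup [0.4065 0.0009 0.06  ]
rim [ 0.49313911 -0.2024433 ] ears [ 0.59820179 -0.21235777] [ 0.38734532 -0.18886606] dir -0.11095336102509303 149
[315.6, 122.8, 330.4, 158.9]
(0.515, 0.232) [325.49762402 122.01659231] [322.27520743 151.78465071] [168.94893802 228.43560261]
(0.52, 0.235) [327.70765723 122.40699032] [324.3114936  152.16018865] [167.61621143 226.15000624]
(0.51, 0.23) [323.54705425 121.40980044] [320.47875956 151.20238855] [169.81538216 230.73402625]
```

Emit:
{"op": "servo_tool", "data": {
  "increments": [
    {"dx": 1.1, "dy": -1.0, "dz": -0.5, "yaw": 0.6, "gripper": 87},
    {"dx": 2.3, "dy": -2.1, "dz": -1.0, "yaw": 1.2, "gripper": 87},
    {"dx": 3.5, "dy": -3.2, "dz": -1.3, "yaw": 1.8, "gripper": 87},
    {"dx": 4.7, "dy": -4.3, "dz": -1.5, "yaw": 2.4, "gripper": 87},
    {"dx": 5.75, "dy": -5.23, "dz": -1.5, "yaw": 2.89, "gripper": 87}
  ]
}}

```text
time_s: 1.75
position: [0.3014, -0.3967, 0.233]
orientation: [3.14, -0.002, -0.114]
ft_force: [1.8, -1.0, -1.0]
width: 0.087
gripper_force: 0.0
```

Emit:
{"op": "servo_tool", "data": {
  "increments": [
    {"dx": 0.6, "dy": -1.4},
    {"dx": 1.2, "dy": -2.8},
    {"dx": 1.8, "dy": -4.2},
    {"dx": 2.3, "dy": -5.7},
    {"dx": 2.8, "dy": -7.1}
  ]
}}

```text
invalid input at $.increments[0]: expected keys dx, dy, dz, yaw, gripper
```

Emit:
{"op": "servo_tool", "data": {
  "increments": [
    {"dx": 0.3, "dy": -1.4},
    {"dx": 0.6, "dy": -2.8},
    {"dx": 0.9, "dy": -4.2},
    {"dx": 1.2, "dy": -5.6},
    {"dx": 1.4, "dy": -7.0}
  ]
}}

```text
invalid input at $.increments[0]: expected keys dx, dy, dz, yaw, gripper
```

Emit:
{"op": "servo_tool", "data": {
  "increments": [
    {"dx": -0.3, "dy": -0.9},
    {"dx": -0.6, "dy": -1.9},
    {"dx": -1.0, "dy": -2.9},
    {"dx": -1.2, "dy": -3.6},
    {"dx": -1.2, "dy": -3.6}
  ]
}}

```text
invalid input at $.increments[0]: expected keys dx, dy, dz, yaw, gripper
```

Emit:
{"op": "servo_tool", "data": {
  "increments": [
    {"dx": 0.6, "dy": -1.4, "dz": 0, "yaw": 0, "gripper": 87},
    {"dx": 1.2, "dy": -2.8, "dz": 0, "yaw": 0, "gripper": 87},
    {"dx": 1.8, "dy": -4.2, "dz": 0, "yaw": 0, "gripper": 87},
    {"dx": 2.3, "dy": -5.7, "dz": 0, "yaw": 0, "gripper": 87},
    {"dx": 2.8, "dy": -7.1, "dz": 0, "yaw": 0, "gripper": 87}
  ]
}}

```text
time_s: 2.25
position: [0.4078, -0.1944, 0.232]
orientation: [3.141, -0.001, -0.111]
ft_force: [1.1, -0.5, -0.4]
width: 0.0867
gripper_force: 0.0
```

Emit:
{"op": "servo_tool", "data": {
  "increments": [
    {"dx": 0.3, "dy": -1.4, "dz": 0, "yaw": 0, "gripper": 87},
    {"dx": 0.6, "dy": -2.8, "dz": 0, "yaw": 0, "gripper": 87},
    {"dx": 0.9, "dy": -4.2, "dz": 0, "yaw": 0, "gripper": 87},
    {"dx": 1.2, "dy": -5.6, "dz": 0, "yaw": 0, "gripper": 87},
    {"dx": 1.4, "dy": -7.0, "dz": 0, "yaw": 0, "gripper": 87}
  ]
}}

```text
time_s: 2.75
position: [0.4727, 0.0093, 0.2319]
orientation: [3.141, -0.001, -0.112]
ft_force: [0.5, -1.2, 0.2]
width: 0.0867
gripper_force: 0.0
```

Emit:
{"op": "servo_tool", "data": {
  "increments": [
    {"dx": -0.3, "dy": -0.9, "dz": 0, "yaw": 0, "gripper": 87},
    {"dx": -0.6, "dy": -1.9, "dz": 0, "yaw": 0, "gripper": 87},
    {"dx": -1.0, "dy": -2.9, "dz": 0, "yaw": 0, "gripper": 87},
    {"dx": -1.2, "dy": -3.6, "dz": 0, "yaw": 0, "gripper": 87},
    {"dx": -1.2, "dy": -3.6, "dz": 0, "yaw": 0, "gripper": 87}
  ]
}}

```text
time_s: 3.25
position: [0.4478, 0.1223, 0.2321]
orientation: [-3.141, -0.001, -0.107]
ft_force: [-0.8, -0.5, 0.3]
width: 0.0871
gripper_force: 0.0
```

```bash
python3 - <<'E'
from h import *
f=grab_frame("wrist");save(f,"w1");o=get_obs();print(o["position"],o["orientation"],np.round(f["extrinsics"],3).tolist())
for t in("pestle","coaster"):
    for d in find_in(f,t)[:2]:print(t,d["conf"],d["rect"])
print(proj(f,[.5218,.2222,.138]),proj(f,[.5218,.2222,.008]),proj(f,[.5137,.2145,.008]))
E
```

```text
[0.44827408 0.12010688 0.23185436] [ 3.14139038e+00 -6.07701197e-04 -1.08956315e-01] [[-0.107, -0.959, -0.263, 0.52], [-0.994, 0.103, 0.028, 0.115], [0.001, 0.264, -0.964, 0.43], [0.0, 0.0, 0.0, 1.0]]
pestle 0.63 [147.7, 120.6, 206.9, 154.7]
pestle 0.46 [451.8, 10.7, 559.5, 207.6]
coaster 0.76 [169.2, 95.0, 243.7, 178.5]
[166.533929   135.65091013] [200.92759906 132.48274779] [207.49994151 137.90966429]
```

View pics/w1.png

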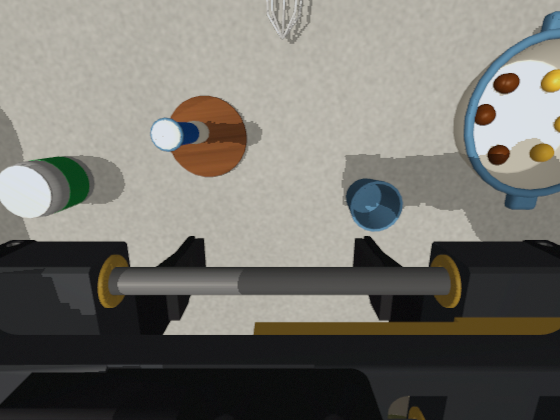

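The pestle top at (167,134) matches the prediction of (166.5,135.7). I can approach it now.

Emit:
{"op": "servo_tool", "data": {
  "increments": [
    {"dx": 0.5, "dy": -0.9, "dz": 0, "yaw": 0, "gripper": 87},
    {"dx": 1.0, "dy": -1.9, "dz": 0, "yaw": 0, "gripper": 87},
    {"dx": 1.6, "dy": -2.8, "dz": 0, "yaw": 0, "gripper": 87},
    {"dx": 2.07, "dy": -3.65, "dz": 0, "yaw": 0, "gripper": 87},
    {"dx": 2.07, "dy": -3.65, "dz": 0, "yaw": 0, "gripper": 87}
  ]
}}

```text
time_s: 3.9
position: [0.5235, 0.2223, 0.2304]
orientation: [-3.14, 0.002, -0.111]
ft_force: [-0.4, 0.8, -0.5]
width: 0.0873
gripper_force: 0.0
```

Emit:
{"op": "servo_tool", "data": {
  "increments": [
    {"dx": 0, "dy": 0, "dz": 0.6, "yaw": 0, "gripper": 87},
    {"dx": 0, "dy": 0, "dz": 1.2, "yaw": 0, "gripper": 87},
    {"dx": 0, "dy": 0, "dz": 1.8, "yaw": 0, "gripper": 87},
    {"dx": 0, "dy": 0, "dz": 2.3, "yaw": 0, "gripper": 87},
    {"dx": 0, "dy": 0, "dz": 2.3, "yaw": 0, "gripper": 87}
  ]
}}

```text
time_s: 4.4
position: [0.5218, 0.2189, 0.1606]
orientation: [3.14, 0.003, -0.113]
ft_force: [-0.6, -1.3, 0.2]
width: 0.0872
gripper_force: 0.0
```

Emit:
{"op": "servo_tool", "data": {
  "increments": [
    {"dx": 0, "dy": -0.08, "dz": 0.7, "yaw": 0, "gripper": 87},
    {"dx": 0, "dy": -0.08, "dz": 1.4, "yaw": 0, "gripper": 87},
    {"dx": 0, "dy": -0.08, "dz": 2.1, "yaw": 0, "gripper": 87},
    {"dx": 0, "dy": -0.08, "dz": 2.65, "yaw": 0, "gripper": 87},
    {"dx": 0, "dy": -0.08, "dz": 2.65, "yaw": 0, "gripper": 87}
  ]
}}

```text
time_s: 4.9
position: [0.522, 0.2222, 0.0816]
orientation: [3.14, 0.002, -0.112]
ft_force: [0.5, -0.6, -0.3]
width: 0.0869
gripper_force: 0.0
```

Emit:
{"op": "servo_tool", "data": {
  "increments": [
    {"dx": 0, "dy": 0, "dz": 0, "yaw": 0, "gripper": 60},
    {"dx": 0, "dy": 0, "dz": 0, "yaw": 0, "gripper": 45},
    {"dx": 0, "dy": 0, "dz": 0, "yaw": 0, "gripper": 35},
    {"dx": 0, "dy": 0, "dz": 0, "yaw": 0, "gripper": 28},
    {"dx": 0, "dy": 0, "dz": 0, "yaw": 0, "gripper": 15}
  ]
}}

```text
time_s: 5.4
position: [0.5229, 0.2233, 0.0835]
orientation: [-3.142, -0.001, -0.112]
ft_force: [-0.7, -0.0, -0.1]
width: 0.0548
gripper_force: 0.0
```

Emit:
{"op": "servo_tool", "data": {
  "increments": [
    {"dx": 0, "dy": 0, "dz": 0, "yaw": 0, "gripper": 10},
    {"dx": 0, "dy": 0, "dz": 0, "yaw": 0, "gripper": 10},
    {"dx": 0, "dy": 0, "dz": 0, "yaw": 0, "gripper": 10},
    {"dx": 0, "dy": 0, "dz": 0, "yaw": 0, "gripper": 10},
    {"dx": 0, "dy": 0, "dz": 0, "yaw": 0, "gripper": 10}
  ]
}}

```text
time_s: 5.9
position: [0.5227, 0.2233, 0.0831]
orientation: [3.142, -0.0, -0.112]
ft_force: [-0.4, -0.1, -0.3]
width: 0.0263
gripper_force: 30.0
```

Emit:
{"op": "servo_tool", "data": {
  "increments": [
    {"dx": 0, "dy": 0, "dz": -0.4, "yaw": 0, "gripper": 10},
    {"dx": 0, "dy": 0, "dz": -1.2, "yaw": 0, "gripper": 10},
    {"dx": 0, "dy": 0, "dz": -2.1, "yaw": 0, "gripper": 10},
    {"dx": 0, "dy": 0, "dz": -3.0, "yaw": 0, "gripper": 10},
    {"dx": 0, "dy": 0, "dz": -3.6, "yaw": 0, "gripper": 10}
  ]
}}

```text
time_s: 6.4
position: [0.523, 0.2236, 0.1939]
orientation: [-3.141, -0.002, -0.111]
ft_force: [0.0, 0.8, -1.7]
width: 0.0262
gripper_force: 30.0
```

Emit:
{"op": "servo_tool", "data": {
  "increments": [
    {"dx": 0, "dy": 0.5, "dz": 0, "yaw": 0, "gripper": 10},
    {"dx": 0.1, "dy": 1.4, "dz": 0, "yaw": 0, "gripper": 10},
    {"dx": 0.15, "dy": 2.5, "dz": 0, "yaw": 0, "gripper": 10},
    {"dx": 0.2, "dy": 3.6, "dz": 0, "yaw": 0, "gripper": 10},
    {"dx": 0.25, "dy": 4.7, "dz": 0, "yaw": 0, "gripper": 10}
  ]
}}

```text
time_s: 6.9
position: [0.5141, 0.0812, 0.1919]
orientation: [3.141, -0.0, -0.111]
ft_force: [0.2, 1.0, -1.6]
width: 0.026
gripper_force: 30.0
```

Emit:
{"op": "servo_tool", "data": {
  "increments": [
    {"dx": 0, "dy": 1.1, "dz": 0, "yaw": 0, "gripper": 10},
    {"dx": 0.1, "dy": 2.2, "dz": 0, "yaw": 0, "gripper": 10},
    {"dx": 0.15, "dy": 3.3, "dz": 0, "yaw": 0, "gripper": 10},
    {"dx": 0.2, "dy": 4.4, "dz": 0, "yaw": 0, "gripper": 10},
    {"dx": 0.2, "dy": 5.5, "dz": 0, "yaw": 0, "gripper": 10}
  ]
}}

```text
time_s: 7.4
position: [0.5018, -0.0835, 0.192]
orientation: [3.141, -0.001, -0.111]
ft_force: [1.3, -0.0, -2.2]
width: 0.0264
gripper_force: 30.0
```

Emit:
{"op": "servo_tool", "data": {
  "increments": [
    {"dx": 0, "dy": 1.0, "dz": 0, "yaw": 0, "gripper": 10},
    {"dx": 0.1, "dy": 2.0, "dz": 0, "yaw": 0, "gripper": 10},
    {"dx": 0.14, "dy": 3.0, "dz": 0, "yaw": 0, "gripper": 10},
    {"dx": 0.14, "dy": 3.7, "dz": 0, "yaw": 0, "gripper": 10},
    {"dx": 0.14, "dy": 4.0, "dz": 0, "yaw": 0, "gripper": 10}
  ]
}}

```text
time_s: 7.9
position: [0.4922, -0.2043, 0.1916]
orientation: [3.141, -0.0, -0.114]
ft_force: [0.2, 0.2, -1.4]
width: 0.0262
gripper_force: 30.0
```

```bash
python3 - <<'E'
from h import *
f=grab_frame("wrist");s=grab_frame("scene");save(f,"w2");save(s,"s2")
a=cv2.resize(s["img"][150:300,120:270,::-1],(420,420));cv2.imwrite("pics/c2.png",cv2.resize(np.hstack([f["img"][:,:,::-1],a]),None,fx=.8,fy=.8))
o=get_obs();print(o["position"],o["orientation"],o["width"],proj(f,[.493,-.2025,.012]),proj(f,np.array(o["position"])-[0,0,.074]))
E
```

```text
[ 0.49260499 -0.2027943   0.19142443] [-3.14153827e+00 -6.00903646e-05 -1.13341895e-01] 0.02619313846803169 [277.95140087 183.43528349] [278.11039058 204.91872963]
```

View pics/c2.png

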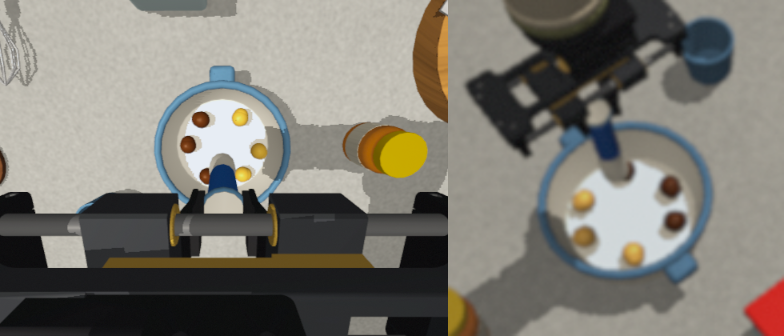

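The pestle is held upright above the mortar centre, and the nuts are where I measured them. I'll lower it and do the first sweep, pushing N1 clockwise across the line.

Emit:
{"op": "servo_tool", "data": {
  "increments": [
    {"dx": 0, "dy": 0, "dz": 0.8, "yaw": 0, "gripper": 10},
    {"dx": 0, "dy": 0, "dz": 1.6, "yaw": 0, "gripper": 10},
    {"dx": 0, "dy": 0, "dz": 2.4, "yaw": 0, "gripper": 10},
    {"dx": 0, "dy": 0, "dz": 3.0, "yaw": 0, "gripper": 10},
    {"dx": 0, "dy": 0, "dz": 3.3, "yaw": 0, "gripper": 10}
  ]
}}

```text
time_s: 8.5
position: [0.4925, -0.1999, 0.0909]
orientation: [-3.14, 0.002, -0.109]
ft_force: [-0.3, 0.0, -1.5]
width: 0.0261
gripper_force: 30.0
```

Emit:
{"op": "servo_tool", "data": {
  "increments": [
    {"dx": 0.15, "dy": -0.25, "dz": 0, "yaw": 0, "gripper": 10},
    {"dx": 0.3, "dy": -0.5, "dz": 0, "yaw": 0, "gripper": 10},
    {"dx": 0.44, "dy": -0.76, "dz": 0, "yaw": 0, "gripper": 10},
    {"dx": 0.59, "dy": -1.02, "dz": 0, "yaw": 0, "gripper": 10},
    {"dx": 0.73, "dy": -1.27, "dz": 0, "yaw": 0, "gripper": 10}
  ]
}}

```text
time_s: 9.0
position: [0.5197, -0.1658, 0.0927]
orientation: [3.141, -0.001, -0.111]
ft_force: [0.3, -0.8, -2.0]
width: 0.026
gripper_force: 30.0
```

Emit:
{"op": "servo_tool", "data": {
  "increments": [
    {"dx": 0.13, "dy": 0.07, "dz": 0, "yaw": 0, "gripper": 10},
    {"dx": 0.27, "dy": 0.17, "dz": 0, "yaw": 0, "gripper": 10},
    {"dx": 0.4, "dy": 0.25, "dz": 0, "yaw": 0, "gripper": 10},
    {"dx": 0.51, "dy": 0.37, "dz": 0, "yaw": 0, "gripper": 10},
    {"dx": 0.6, "dy": 0.5, "dz": 0, "yaw": 0, "gripper": 10}
  ]
}}

```text
time_s: 9.5
position: [0.5351, -0.1843, 0.092]
orientation: [3.142, 0.0, -0.112]
ft_force: [-0.7, 0.1, -1.2]
width: 0.0263
gripper_force: 30.0
```

Emit:
{"op": "servo_tool", "data": {
  "increments": [
    {"dx": 0.07, "dy": 0.17, "dz": 0, "yaw": 0, "gripper": 10},
    {"dx": 0.13, "dy": 0.34, "dz": 0, "yaw": 0, "gripper": 10},
    {"dx": 0.17, "dy": 0.5, "dz": 0, "yaw": 0, "gripper": 10},
    {"dx": 0.2, "dy": 0.64, "dz": 0, "yaw": 0, "gripper": 10},
    {"dx": 0.2, "dy": 0.77, "dz": 0, "yaw": 0, "gripper": 10}
  ]
}}

```text
time_s: 10.0
position: [0.5383, -0.2076, 0.0921]
orientation: [3.142, 0.0, -0.112]
ft_force: [-1.7, -0.0, -2.5]
width: 0.0261
gripper_force: 30.0
```

Emit:
{"op": "servo_tool", "data": {
  "increments": [
    {"dx": -0.3, "dy": 0, "dz": 0, "yaw": 0, "gripper": 10},
    {"dx": -0.6, "dy": 0, "dz": 0, "yaw": 0, "gripper": 10},
    {"dx": -1.0, "dy": 0, "dz": 0, "yaw": 0, "gripper": 10},
    {"dx": -1.3, "dy": 0, "dz": 0, "yaw": 0, "gripper": 10},
    {"dx": -1.53, "dy": 0, "dz": 0, "yaw": 0, "gripper": 10}
  ]
}}

```text
time_s: 10.5
position: [0.4918, -0.2021, 0.0923]
orientation: [3.141, -0.0, -0.112]
ft_force: [-1.1, 0.3, -1.0]
width: 0.0265
gripper_force: 30.0
```

```bash
cat > look.py <<'E'
from h import *;import sys
n=sys.argv[1]
f=grab_frame("wrist");s=grab_frame("scene");save(f,"w"+n);save(s,"s"+n)
a=cv2.resize(s["img"][150:300,120:270,::-1],(420,420));cv2.imwrite(f"pics/c{n}.png",cv2.resize(np.hstack([f["img"][:,:,::-1],a]),None,fx=.8,fy=.8))
o=get_obs();print(o["position"],o["orientation"],o["width"])
R=np.array([[.9938,-.1108],[.1108,.9938]])
for k,g in(("w",f),("s",s)):
    h=cv2.cvtColor(g["img"],cv2.COLOR_RGB2HSV)
    c0=proj(g,[.493,-.2025,.02])
    for t,lo,hi in(("nutmeg",(0,90,15),(12,255,125)),("candle",(14,110,110),(30,255,255))):
        m=cv2.inRange(h,lo,hi);N,_,st,ce=cv2.connectedComponentsWithStats(m)
        for i in range(1,N):
            p=ray(g,*ce[i],.0245)[:2]-[.493,-.2025]
            if st[i,4]>8 and np.hypot(*p)<.075:print(k,t,st[i,4],np.round(ce[i]),"mortar xy mm",np.round(R@p*1000))
E
python3 look.py 3
```

```text
[ 0.4918934  -0.20228864  0.0923838 ] [ 3.14071954e+00  2.43653187e-05 -1.12148671e-01] 0.026212061601770854
w nutmeg 579 [265. 141.] mortar xy mm [58. 13.]
w nutmeg 546 [212. 198.] mortar xy mm [ 7. 62.]
w nutmeg 10 [257. 240.] mortar xy mm [-34.  22.]
w candle 662 [310. 153.] mortar xy mm [ 47. -26.]
w candle 583 [341. 210.] mortar xy mm [ -4. -56.]
w candle 100 [323. 245.] mortar xy mm [-39. -41.]
s nutmeg 47 [222. 231.] mortar xy mm [ 4. 64.]
s nutmeg 43 [218. 257.] mortar xy mm [57. 13.]
s candle 55 [180. 239.] mortar xy mm [-45. -33.]
s candle 63 [180. 255.] mortar xy mm [ -7. -57.]
s candle 66 [202. 263.] mortar xy mm [ 45. -26.]
```

View pics/c3.png

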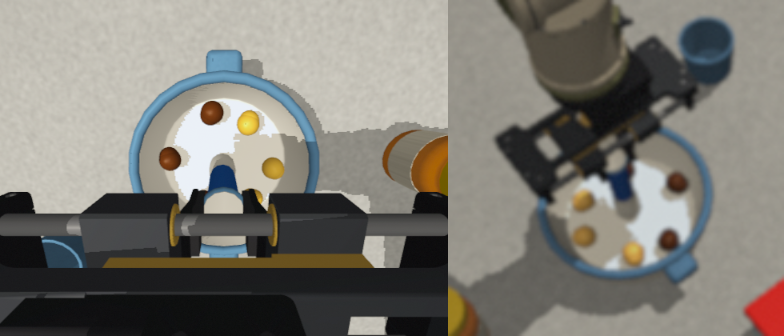

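N1 slipped past the pestle against the wall and is now at (58,13). I'll repeat the sweep at a larger radius so the push is more tangential.

Emit:
{"op": "servo_tool", "data": {
  "increments": [
    {"dx": 0.3, "dy": -0.3, "dz": 0, "yaw": 0, "gripper": 10},
    {"dx": 0.6, "dy": -0.6, "dz": 0, "yaw": 0, "gripper": 10},
    {"dx": 0.9, "dy": -0.9, "dz": 0, "yaw": 0, "gripper": 10},
    {"dx": 1.15, "dy": -1.15, "dz": 0, "yaw": 0, "gripper": 10},
    {"dx": 1.27, "dy": -1.25, "dz": 0, "yaw": 0, "gripper": 10}
  ]
}}

```text
time_s: 11.1
position: [0.5362, -0.1672, 0.092]
orientation: [-3.141, -0.0, -0.11]
ft_force: [-0.4, -0.9, -2.0]
width: 0.0261
gripper_force: 30.0
```

Emit:
{"op": "servo_tool", "data": {
  "increments": [
    {"dx": 0.2, "dy": 0.24, "dz": 0, "yaw": 0, "gripper": 10},
    {"dx": 0.35, "dy": 0.5, "dz": 0, "yaw": 0, "gripper": 10},
    {"dx": 0.46, "dy": 0.79, "dz": 0, "yaw": 0, "gripper": 10},
    {"dx": 0.51, "dy": 1.1, "dz": 0, "yaw": 0, "gripper": 10},
    {"dx": 0.51, "dy": 1.4, "dz": 0, "yaw": 0, "gripper": 10}
  ]
}}

```text
time_s: 11.6
position: [0.545, -0.2138, 0.092]
orientation: [-3.142, 0.0, -0.113]
ft_force: [-0.7, 1.5, -1.1]
width: 0.0261
gripper_force: 30.0
```

Emit:
{"op": "servo_tool", "data": {
  "increments": [
    {"dx": -0.05, "dy": 0.25, "dz": 0, "yaw": 0, "gripper": 10},
    {"dx": -0.05, "dy": 0.3, "dz": 0, "yaw": 0, "gripper": 10},
    {"dx": -0.05, "dy": 0.3, "dz": 0, "yaw": 0, "gripper": 10},
    {"dx": -0.25, "dy": 0.25, "dz": 0, "yaw": 0, "gripper": 10},
    {"dx": -0.5, "dy": 0.1, "dz": 0, "yaw": 0, "gripper": 10}
  ]
}}

```text
time_s: 12.1
position: [0.53, -0.2135, 0.0922]
orientation: [3.141, -0.001, -0.111]
ft_force: [-0.4, -0.4, -1.4]
width: 0.0263
gripper_force: 30.0
```

```bash
python3 look.py 4
```

```text
[ 0.52944524 -0.21277946  0.09236248] [ 3.14123231e+00  5.43972874e-05 -1.10602773e-01] 0.02617682900435886
w nutmeg 584 [305. 189.] mortar xy mm [ 55. -30.]
w nutmeg 344 [207. 234.] mortar xy mm [12. 62.]
w nutmeg 23 [253. 297.] mortar xy mm [-55.  20.]
w candle 605 [328. 207.] mortar xy mm [ 38. -51.]
w candle 304 [329. 248.] mortar xy mm [ -2. -54.]
w candle 229 [215. 284.] mortar xy mm [-41.  57.]
w candle 24 [303. 296.] mortar xy mm [-54. -30.]
s nutmeg 11 [200. 226.] mortar xy mm [-43.  29.]
s nutmeg 47 [222. 231.] mortar xy mm [ 4. 64.]
s nutmeg 38 [202. 266.] mortar xy mm [ 51. -30.]
s candle 38 [180. 239.] mortar xy mm [-44. -32.]
s candle 64 [180. 255.] mortar xy mm [ -7. -57.]
s candle 59 [192. 266.] mortar xy mm [ 35. -50.]
```

Emit:
{"op": "servo_tool", "data": {
  "increments": [
    {"dx": -0.3, "dy": -0.05, "dz": 0, "yaw": 0, "gripper": 10},
    {"dx": -0.6, "dy": -0.1, "dz": 0, "yaw": 0, "gripper": 10},
    {"dx": -0.9, "dy": -0.15, "dz": 0, "yaw": 0, "gripper": 10},
    {"dx": -1.24, "dy": -0.2, "dz": 0, "yaw": 0, "gripper": 10},
    {"dx": -1.24, "dy": -0.2, "dz": 0, "yaw": 0, "gripper": 10}
  ]
}}

```text
time_s: 12.7
position: [0.4924, -0.2037, 0.0922]
orientation: [3.141, 0.001, -0.112]
ft_force: [-0.6, -0.7, -2.1]
width: 0.0263
gripper_force: 30.0
```

Emit:
{"op": "servo_tool", "data": {
  "increments": [
    {"dx": -0.15, "dy": 0.25, "dz": 0, "yaw": 0, "gripper": 10},
    {"dx": -0.3, "dy": 0.5, "dz": 0, "yaw": 0, "gripper": 10},
    {"dx": -0.44, "dy": 0.76, "dz": 0, "yaw": 0, "gripper": 10},
    {"dx": -0.57, "dy": 0.98, "dz": 0, "yaw": 0, "gripper": 10},
    {"dx": -0.67, "dy": 1.15, "dz": 0, "yaw": 0, "gripper": 10}
  ]
}}

```text
time_s: 13.2
position: [0.4695, -0.2367, 0.0921]
orientation: [3.142, 0.0, -0.113]
ft_force: [-0.8, 0.3, -2.3]
width: 0.0263
gripper_force: 30.0
```

Emit:
{"op": "servo_tool", "data": {
  "increments": [
    {"dx": -0.05, "dy": 0.09, "dz": 0, "yaw": 0, "gripper": 10},
    {"dx": -0.1, "dy": 0.18, "dz": 0, "yaw": 0, "gripper": 10},
    {"dx": -0.15, "dy": 0.27, "dz": 0, "yaw": 0, "gripper": 10},
    {"dx": -0.2, "dy": 0.35, "dz": 0, "yaw": 0, "gripper": 10},
    {"dx": -0.22, "dy": 0.38, "dz": 0, "yaw": 0, "gripper": 10}
  ]
}}

```text
time_s: 13.7
position: [0.4621, -0.2465, 0.0922]
orientation: [3.141, -0.0, -0.112]
ft_force: [0.4, 1.0, -2.9]
width: 0.0264
gripper_force: 30.0
```

Emit:
{"op": "servo_tool", "data": {
  "increments": [
    {"dx": -0.25, "dy": -0.18, "dz": 0, "yaw": 0, "gripper": 10},
    {"dx": -0.47, "dy": -0.4, "dz": 0, "yaw": 0, "gripper": 10},
    {"dx": -0.65, "dy": -0.65, "dz": 0, "yaw": 0, "gripper": 10},
    {"dx": -0.78, "dy": -0.93, "dz": 0, "yaw": 0, "gripper": 10},
    {"dx": -0.86, "dy": -1.23, "dz": 0, "yaw": 0, "gripper": 10}
  ]
}}

```text
time_s: 14.2
position: [0.4403, -0.2059, 0.0922]
orientation: [3.141, -0.0, -0.112]
ft_force: [0.2, -0.1, -1.5]
width: 0.0263
gripper_force: 30.0
```

Emit:
{"op": "servo_tool", "data": {
  "increments": [
    {"dx": -0.03, "dy": -0.15, "dz": 0, "yaw": 0, "gripper": 10},
    {"dx": -0.03, "dy": -0.3, "dz": 0, "yaw": 0, "gripper": 10},
    {"dx": 0, "dy": -0.55, "dz": 0, "yaw": 0, "gripper": 10},
    {"dx": 0, "dy": -0.6, "dz": 0, "yaw": 0, "gripper": 10},
    {"dx": 0.3, "dy": -0.5, "dz": 0, "yaw": 0, "gripper": 10}
  ]
}}

```text
time_s: 14.7
position: [0.4511, -0.1926, 0.0922]
orientation: [3.141, 0.0, -0.111]
ft_force: [0.7, 0.6, -2.3]
width: 0.0262
gripper_force: 30.0
```

```bash
python3 look.py 5
```

```text
[ 0.45242591 -0.19367349  0.09224751] [ 3.14156177e+00 -1.01343679e-03 -1.12176730e-01] 0.026269910370565332
w nutmeg 736 [322.  93.] mortar xy mm [ 55. -30.]
w nutmeg 641 [215. 152.] mortar xy mm [ 7. 62.]
w nutmeg 586 [222. 189.] mortar xy mm [-26.  57.]
w candle 757 [346. 115.] mortar xy mm [ 38. -51.]
w candle 652 [350. 164.] mortar xy mm [ -4. -57.]
w candle 609 [243. 207.] mortar xy mm [-43.  39.]
s nutmeg 48 [213. 223.] mortar xy mm [-29.  59.]
s nutmeg 46 [222. 231.] mortar xy mm [ 5. 64.]
s nutmeg 39 [203. 266.] mortar xy mm [ 52. -29.]
s candle 70 [203. 223.] mortar xy mm [-46.  40.]
s candle 63 [180. 255.] mortar xy mm [ -6. -57.]
s candle 62 [192. 266.] mortar xy mm [ 36. -50.]
```

View pics/c5.png

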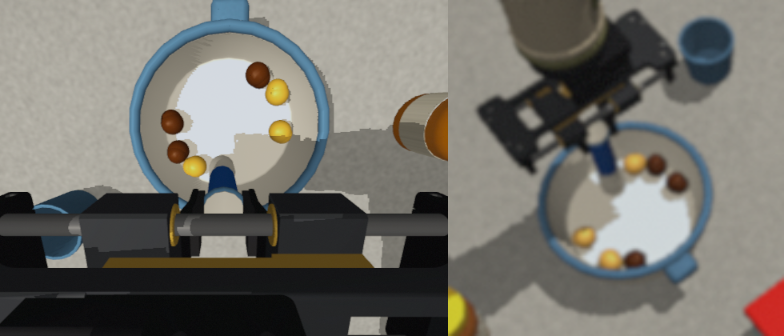

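Nuts are mixed with about 30 mm of margin on each side: one nutmeg at (55,-30) and one candlenut at (-43,40), both across the line. I'll lift and take the pestle back.

Emit:
{"op": "servo_tool", "data": {
  "increments": [
    {"dx": 0.35, "dy": 0.03, "dz": 0, "yaw": 0, "gripper": 10},
    {"dx": 0.7, "dy": 0.07, "dz": 0, "yaw": 0, "gripper": 10},
    {"dx": 1.05, "dy": 0.1, "dz": 0, "yaw": 0, "gripper": 10},
    {"dx": 1.4, "dy": 0.15, "dz": 0, "yaw": 0, "gripper": 10},
    {"dx": 1.4, "dy": 0.15, "dz": 0, "yaw": 0, "gripper": 10}
  ]
}}

```text
time_s: 15.3
position: [0.494, -0.2021, 0.092]
orientation: [-3.141, -0.001, -0.111]
ft_force: [0.9, 1.2, -1.7]
width: 0.0262
gripper_force: 30.0
```

Emit:
{"op": "servo_tool", "data": {
  "increments": [
    {"dx": 0, "dy": 0, "dz": -0.5, "yaw": 0, "gripper": 10},
    {"dx": 0, "dy": 0, "dz": -1.3, "yaw": 0, "gripper": 10},
    {"dx": 0, "dy": 0, "dz": -2.1, "yaw": 0, "gripper": 10},
    {"dx": 0, "dy": 0, "dz": -2.9, "yaw": 0, "gripper": 10},
    {"dx": 0, "dy": 0, "dz": -3.5, "yaw": 0, "gripper": 10}
  ]
}}

```text
time_s: 15.8
position: [0.4926, -0.202, 0.2]
orientation: [3.14, -0.002, -0.112]
ft_force: [0.3, -0.3, -2.0]
width: 0.0264
gripper_force: 30.0
```

Emit:
{"op": "servo_tool", "data": {
  "increments": [
    {"dx": 0, "dy": -0.5, "dz": 0, "yaw": 0, "gripper": 10},
    {"dx": -0.05, "dy": -1.4, "dz": 0, "yaw": 0, "gripper": 10},
    {"dx": -0.1, "dy": -2.5, "dz": 0, "yaw": 0, "gripper": 10},
    {"dx": -0.2, "dy": -3.6, "dz": 0, "yaw": 0, "gripper": 10},
    {"dx": -0.25, "dy": -4.7, "dz": 0, "yaw": 0, "gripper": 10}
  ]
}}

```text
time_s: 16.3
position: [0.4998, -0.0586, 0.1968]
orientation: [3.141, 0.001, -0.111]
ft_force: [0.1, -0.4, -2.3]
width: 0.0262
gripper_force: 30.0
```

Emit:
{"op": "servo_tool", "data": {
  "increments": [
    {"dx": -0.05, "dy": -1.1, "dz": 0, "yaw": 0, "gripper": 10},
    {"dx": -0.1, "dy": -2.2, "dz": 0, "yaw": 0, "gripper": 10},
    {"dx": -0.15, "dy": -3.3, "dz": 0, "yaw": 0, "gripper": 10},
    {"dx": -0.2, "dy": -4.4, "dz": 0, "yaw": 0, "gripper": 10},
    {"dx": -0.25, "dy": -5.4, "dz": 0, "yaw": 0, "gripper": 10}
  ]
}}

```text
time_s: 16.8
position: [0.5102, 0.1033, 0.1969]
orientation: [3.141, 0.001, -0.11]
ft_force: [0.5, -0.4, -1.4]
width: 0.0265
gripper_force: 30.0
```

Emit:
{"op": "servo_tool", "data": {
  "increments": [
    {"dx": -0.05, "dy": -1.0, "dz": 0, "yaw": 0, "gripper": 10},
    {"dx": -0.1, "dy": -1.9, "dz": 0, "yaw": 0, "gripper": 10},
    {"dx": -0.15, "dy": -2.8, "dz": 0, "yaw": 0, "gripper": 10},
    {"dx": -0.25, "dy": -3.5, "dz": 0, "yaw": 0, "gripper": 10},
    {"dx": -0.25, "dy": -3.9, "dz": 0, "yaw": 0, "gripper": 10}
  ]
}}

```text
time_s: 17.3
position: [0.5153, 0.2207, 0.1969]
orientation: [-3.141, 0.001, -0.108]
ft_force: [-0.4, -0.0, -1.3]
width: 0.0264
gripper_force: 30.0
```

```bash
python3 - <<'E'
from h import *
s=grab_frame("scene");f=grab_frame("top");save(s,"s6");save(f,"t6");o=get_obs();p=np.array(o["position"]);print(p,o["orientation"],o["width"])
c=cv2.resize(s["img"][60:200,250:400,::-1],(400,373));d=cv2.resize(f["img"][180:320,140:290,::-1],(400,373));cv2.imwrite("pics/c6.png",np.hstack([c,d]))
k=400/150
for n,g,u0,v0,du in(("s",s,250,60,0),("t",f,140,180,400)):
  for z in(-.074,-.03): print(n,z,(proj(g,p+[0,0,z])-[u0,v0])*k+[du,0])
E
```

```text
[0.51589317 0.21984064 0.1969005 ] [-3.14121574e+00  7.48890776e-04 -1.08452230e-01] 0.026214191421822713
s -0.074 [192.66522462 182.80041403]
s -0.03 [195.63757866 153.51420527]
t -0.074 [496.68500963 130.64766243]
t -0.03 [483.86581687 122.07544409]
```

View pics/c6.png

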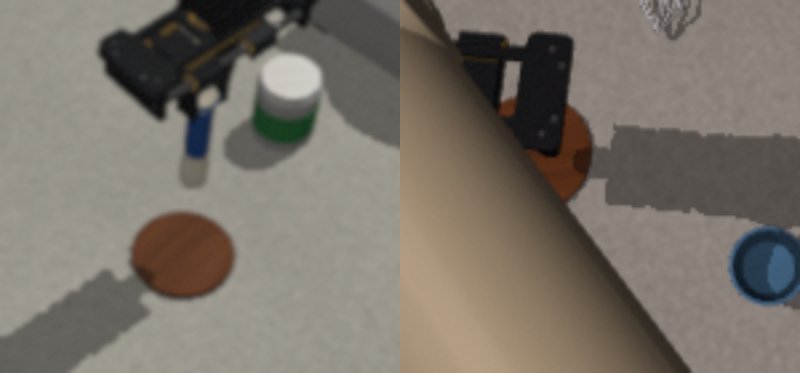

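The pestle is still upright, with its foot at (193,183) as predicted, so I'll lower it over the coaster.

Emit:
{"op": "servo_tool", "data": {
  "increments": [
    {"dx": 0, "dy": 0, "dz": 0.9, "yaw": 0, "gripper": 10},
    {"dx": 0, "dy": 0, "dz": 1.8, "yaw": 0, "gripper": 10},
    {"dx": 0, "dy": 0, "dz": 2.7, "yaw": 0, "gripper": 10},
    {"dx": 0, "dy": 0, "dz": 3.3, "yaw": 0, "gripper": 10},
    {"dx": 0, "dy": 0, "dz": 3.6, "yaw": 0, "gripper": 10}
  ]
}}

```text
time_s: 17.9
position: [0.5163, 0.2158, 0.0873]
orientation: [3.14, 0.002, -0.113]
ft_force: [0.4, -0.8, -0.4]
width: 0.0264
gripper_force: 30.0
```

Emit:
{"op": "servo_tool", "data": {
  "increments": [
    {"dx": 0, "dy": 0, "dz": 0.04, "yaw": 0, "gripper": 10},
    {"dx": 0, "dy": 0, "dz": 0.08, "yaw": 0, "gripper": 10},
    {"dx": 0, "dy": 0, "dz": 0.12, "yaw": 0, "gripper": 10},
    {"dx": 0, "dy": 0, "dz": 0.15, "yaw": 0, "gripper": 10},
    {"dx": 0, "dy": 0, "dz": 0.15, "yaw": 0, "gripper": 10}
  ]
}}

```text
time_s: 18.4
position: [0.5172, 0.2179, 0.085]
orientation: [-3.142, -0.001, -0.112]
ft_force: [-0.4, -0.4, -1.2]
width: 0.0263
gripper_force: 30.0
```

Emit:
{"op": "servo_tool", "data": {
  "increments": [
    {"dx": 0, "dy": 0, "dz": 0.02, "yaw": 0, "gripper": 10},
    {"dx": 0, "dy": 0, "dz": 0.04, "yaw": 0, "gripper": 10},
    {"dx": 0, "dy": 0, "dz": 0.05, "yaw": 0, "gripper": 10},
    {"dx": 0, "dy": 0, "dz": 0.05, "yaw": 0, "gripper": 10},
    {"dx": 0, "dy": 0, "dz": 0.05, "yaw": 0, "gripper": 10}
  ]
}}

```text
time_s: 18.9
position: [0.5171, 0.2179, 0.0833]
orientation: [-3.142, -0.0, -0.112]
ft_force: [-0.2, 0.6, 0.3]
width: 0.0263
gripper_force: 30.0
```

Emit:
{"op": "servo_tool", "data": {
  "increments": [
    {"dx": 0, "dy": 0, "dz": 0.01, "yaw": 0, "gripper": 10},
    {"dx": 0, "dy": 0, "dz": 0.02, "yaw": 0, "gripper": 10},
    {"dx": 0, "dy": 0, "dz": 0.02, "yaw": 0, "gripper": 10},
    {"dx": 0, "dy": 0, "dz": 0.02, "yaw": 0, "gripper": 10},
    {"dx": 0, "dy": 0, "dz": 0.02, "yaw": 0, "gripper": 10}
  ]
}}

```text
time_s: 19.4
position: [0.5175, 0.2181, 0.0832]
orientation: [-3.141, -0.001, -0.112]
ft_force: [-0.3, 0.2, 5.8]
width: 0.0264
gripper_force: 30.0
```

The force rise shows firm contact with the coaster. I'll open the fingers and then rise.

Emit:
{"op": "servo_tool", "data": {
  "increments": [
    {"dx": 0, "dy": 0, "dz": 0, "yaw": 0, "gripper": 30},
    {"dx": 0, "dy": 0, "dz": 0, "yaw": 0, "gripper": 40},
    {"dx": 0, "dy": 0, "dz": 0, "yaw": 0, "gripper": 60},
    {"dx": 0, "dy": 0, "dz": 0, "yaw": 0, "gripper": 80},
    {"dx": 0, "dy": 0, "dz": 0, "yaw": 0, "gripper": 87}
  ]
}}

```text
time_s: 19.9
position: [0.5169, 0.2177, 0.0824]
orientation: [3.141, 0.0, -0.112]
ft_force: [-0.2, -1.1, 0.1]
width: 0.0541
gripper_force: 0.0
```

Emit:
{"op": "servo_tool", "data": {
  "increments": [
    {"dx": 0, "dy": 0, "dz": 0, "yaw": 0, "gripper": 87},
    {"dx": 0, "dy": 0, "dz": 0, "yaw": 0, "gripper": 87},
    {"dx": 0, "dy": 0, "dz": 0, "yaw": 0, "gripper": 87},
    {"dx": 0, "dy": 0, "dz": -0.4, "yaw": 0, "gripper": 87},
    {"dx": 0, "dy": 0, "dz": -1.0, "yaw": 0, "gripper": 87}
  ]
}}

```text
time_s: 20.4
position: [0.5164, 0.2176, 0.1128]
orientation: [3.141, 0.001, -0.111]
ft_force: [-0.5, -0.3, -0.4]
width: 0.0856
gripper_force: 0.0
```

Emit:
{"op": "servo_tool", "data": {
  "increments": [
    {"dx": 0, "dy": 0, "dz": -0.8, "yaw": 0, "gripper": 87},
    {"dx": 0, "dy": 0, "dz": -1.6, "yaw": 0, "gripper": 87},
    {"dx": 0, "dy": 0, "dz": -2.4, "yaw": 0, "gripper": 87},
    {"dx": 0, "dy": 0, "dz": -3.2, "yaw": 0, "gripper": 87},
    {"dx": 0, "dy": 0, "dz": -3.6, "yaw": 0, "gripper": 87}
  ]
}}

```text
time_s: 20.9
position: [0.5176, 0.2185, 0.2235]
orientation: [-3.14, -0.003, -0.111]
ft_force: [-0.4, 0.1, 0.1]
width: 0.0868
gripper_force: 0.0
```

Emit:
{"op": "servo_tool", "data": {
  "increments": [
    {"dx": -0.6, "dy": 1.0, "dz": 0, "yaw": 0, "gripper": 87},
    {"dx": -1.2, "dy": 2.0, "dz": 0, "yaw": 0, "gripper": 87},
    {"dx": -1.8, "dy": 3.0, "dz": 0, "yaw": 0, "gripper": 87},
    {"dx": -2.3, "dy": 3.6, "dz": 0, "yaw": 0, "gripper": 87},
    {"dx": -2.3, "dy": 3.6, "dz": 0, "yaw": 0, "gripper": 87}
  ]
}}

```text
time_s: 21.4
position: [0.4352, 0.1157, 0.2207]
orientation: [3.139, -0.001, -0.115]
ft_force: [1.0, 0.1, 0.3]
width: 0.0872
gripper_force: 0.0
```

```bash
python3 look.py 7 && python3 - <<'E'
import cv2
cv2.imwrite("pics/c8.png",cv2.resize(cv2.hconcat([cv2.imread("pics/w7.png"),cv2.imread("pics/s7.png")]),(800,300)))
E
```

```text
[0.43656094 0.11805723 0.22088442] [ 3.14081833e+00 -1.25812772e-03 -1.12639062e-01] 0.08653185752199194
w nutmeg 204 [554.  60.] mortar xy mm [ 54. -23.]
w nutmeg 207 [481. 102.] mortar xy mm [ 7. 57.]
w nutmeg 208 [481. 128.] mortar xy mm [-25.  52.]
w candle 16 [559. 112.] mortar xy mm [ -5. -42.]
w candle 313 [489. 144.] mortar xy mm [-45.  38.]
s nutmeg 51 [212. 223.] mortar xy mm [-30.  58.]
s nutmeg 47 [222. 231.] mortar xy mm [ 4. 64.]
s nutmeg 39 [203. 266.] mortar xy mm [ 52. -29.]
s candle 70 [203. 222.] mortar xy mm [-48.  41.]
s candle 60 [180. 256.] mortar xy mm [ -6. -57.]
s candle 62 [192. 266.] mortar xy mm [ 36. -50.]
```

View pics/c8.png

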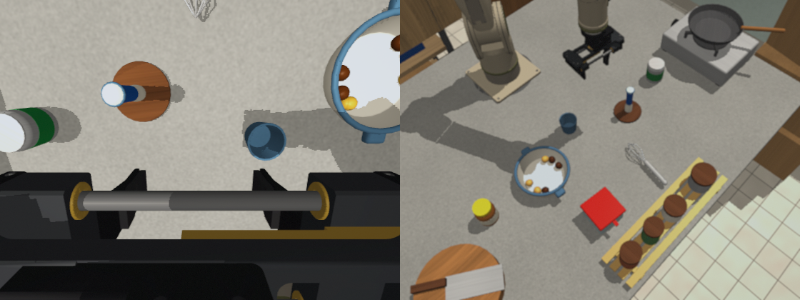

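The pestle stands upright on the coaster at (628,105), the nuts are mixed in the mortar at (541,170), and the arm is clear.

```bash
python3 -c "from cell import *;print(finish_job())"
```

```text
the job is handed in; nothing more can be done
None
```

I've handed the job in: at the last look both kinds of nut lay on each side of the line, all six nuts were in the mortar, and the pestle stood upright on its coaster, released; the hand-in call did not report a verdict.

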